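# Seat a vial cap on the guarded capping press

### The arm

A 7-joint arm with a two-finger parallel gripper is mounted at the origin on a cart in front of the work surface, level with it; the furniture and walls round the work are solid. World frame = base frame: x ahead of the robot, y to its left, z up, the work surface at z = 0. Lengths are in m, angles in rad, forces in N, time in s.
With the tool pointing down it reaches from about 0.425 to 0.925 m from the base axis. Payload 6.8 kg.
Tool frame: the origin (TCP) lies midway between the tips of the shut fingers; the grasp point (between the pads) lies 19 mm behind it; x points along the fingers, z is the direction in which the jaws open and shut, and the axes are right-handed (so a half turn about x gives the same grasp; the last joint's range is limited). The gripper opens to 85 mm and grips with 20 to 120 N. Pads are 22 mm wide; open, the fingers measure 114 mm over their backs; the gripper's body (76 mm by 85 mm) begins 54 mm behind the grasp point. The pads swing forward as they close: fully open they stand 13 mm farther back than shut.
Start: joints at [1.202, 0.477, 0.022, 1.555, -0.011, 1.109, -0.083], TCP at [0.174, -0.652, 0.231] pointing down, gripper open.
Joint ranges: [-2.96, 2.96], [-0.34, 2.1], [-1.41, 1.46], [0.24, 2.44], [-1.37, 4.51], [0.17, 1.92], [-2.96, 2.96]. Speed limits (rad/s): [2.39, 2.39, 3.14, 3.14, 3.14, 3.14, 3.14].

### API

Orientations are given as a unit quaternion [w, x, y, z].
In Python, from station import bot gives the robot as it stands. The module is installed in compiled form; this text tells all that it offers.
- The arm moves only by the shell command python3 -m jog 'ROWS' [FORCE]. ROWS is text: rows parted by semicolons, each of 7 numbers parted by spaces: the shift along the tool's x, y, z in mm, then the turn, a rotation vector about the tool's x, y, z in units of 6 degrees (1.0 is 6 degrees), then the finger opening in mm, from 0 to 85.4. A call has 1 to 5 rows; each row shifts and turns the commanded pose from where the row before left it, along the tool's axes as they then stand; what a row does not reach is not made up. A row lasts 1/10 s, in which the tool goes at most 50 mm and 8.59 degrees, less where a joint would pass 70% of its speed; a pose out of reach is approached as far as the arm can. A call with a gripper value outside its range is refused whole. The fingers move at their own pace and stop on an object; FORCE is the grip in N (left out, the last holds). Time passes only in rows, so rows that do not move let the fingers close. It gives the time, the measured TCP pose, the force and the opening at its end, in the units of the state.
- bot.get_obs(): the state, without advancing time (a new reading comes with each control period).
- bot.read_camera(name): name is "side" or "top"; returns (picture, depth): 400x640x3 uint8, red, green, blue; 400x640 float32, m along the optical axis (not along the pixel's ray), 0 where there is no reading.
- bot.calibration(name): a dict with "fx", "fy", "cx", "cy" (pixels), "T" (4x4, takes a point from camera to world coordinates). Camera axes: x right, y up, looking along -z (the intrinsics and any distortion apply to the point x, -y, -z); pixel columns grow to the right and rows downward; lengths in m; the calibration is good to about 2 mm. A picture is of the moment at which its call begins. calibration takes no time and is no camera call.
- bot.hand_in(): hands the job in, once; it reports no verdict.
The state is a dict: "t": time; "q": joint angles; "joint_vel": joint speeds; "joint_torque": joint torques, N m; "eef_pos": TCP position; "tool_rot": TCP orientation; "contact_force": force on the tool from outside, world axes, zero at the start; "torque": the same for the moment, N m; "gripper_width": opening from 0.0 (shut) to 1.0 (fully open).
Only numpy, scipy, OpenCV 4.12 (cv2) and the standard library are available. Lean on these libraries where they do the work, as an engineer would, in place of code of your own. Each camera call takes 0.05 s, during which the arm holds its last target.

### The job

Seat the cap of the blue-capped vial on the capping press: with the fingertips push the vial carriage sideways by its end post, as far as it goes, so that the blue-capped vial stands under the presser foot; then reach through the window of the yellow guard, press the red lever fully down, keep it down for about two seconds and let it rise again. Do not touch the guard or the two vials, and press the lever only once the blue-capped vial is under the foot. Nothing is to be gripped or lifted, and everything else on the bench stays where it is.

Things in the scene. Friction and masses are not known exactly. Their poses are not given: they have to be found in the camera images.
- press: bench capping press, fixed to the bench: grey base plate 275 x 190 mm, yellow guard on its rear half, total height 165 mm. Origin on the bench under the lever; -x is its front (towards the robot) with the carriage, +y its left. It stands at varying places, turned up to about 14 degrees about z. A tall stereo microscope stands close to its left, a glass pane 0.2 m or less to its right; come from the front.
- guard: yellow guard over the lever, part of the press and with the same origin and axes: a 5 mm top sheet at x -65 to 105, y -80 to 80 mm whose upper face is 165 mm above the bench, clear side walls, yellow corner posts and front strips down to 100 mm. Must not be touched.
- window (a point): centre of the rectangular window in the guard's top sheet, level with the upper face; the opening measures 84 mm along the press's x and 92 mm along its y, straight above the red paddle. Behind it a cabinet with a control panel overhangs the bench, about 0.5 m up and beginning about 0.65 m ahead of the robot: stay low over the guard.
- paddle (a point): centre of the upper face of the red paddle (34 mm along x, 36 mm along y) on the lever, 18 mm below the top of the guard when the lever is up; it moves with the lever, down 13 mm when fully pressed
- lever (a joint): lever angle in rad: 0 up (a spring returns it), 0.14 at the lower stop. Pressing at the paddle takes about 3 N at first, and about 13 N at the stop when the foot bears on a vial (from 0.11 rad on); pushing harder only loads the stop.
- foot: black sprung presser foot, 16 mm across, on the front end of the lever, in front of the guard and over the middle of the carriage; origin 10 mm above its lower end, which hangs 20 mm above a vial cap when the lever is up. The steel head of the lever over it (24 mm across) ends 143 mm above the bench.
- press_point (a point): point under the foot where the vial to be pressed must stand (fixed on the press, 23 mm above the bench, at the height of the vials' undersides)
- carriage (a joint): position of the aluminium vial carriage in m along the press's y (+ to the left), 0 in the middle at the start, stops at -0.035 and +0.035. It slides with about 1.5 N friction and stays where it is left; its pockets are 35 mm either side of its middle, so at a stop one vial is under the foot.
- post_left (a point): on the axis of the upright steel post (12 mm diameter) at the carriage's left end, 75 mm above the bench; moves with the carriage. The post rises to a black ball of 20 mm diameter, top at 113 mm; it stands 45 mm in front of the vials' line and 72 mm left of the carriage middle. Pushed on its left (outer) side towards the press's -y it takes the left vial under the foot.
- post_right (a point): the same on the post at the carriage's right end; pushed on its right (outer) side towards the press's +y it takes the right vial under the foot
- vial_blue: culture vial with a blue screw cap, 23 mm diameter, 72 mm tall, loose in one of the two 18 mm deep pockets of the carriage (left or right varies); origin at the centre of its underside. To be pressed.
- vial_yellow: the same vial with a yellow cap in the other pocket; not to be pressed
- timer: bystander: white kitchen timer 58 x 62 x 18 mm, lying on the bench; origin at the centre of its underside
- vial_plant: bystander: white-capped vial with a plantlet, 29 mm across, 72 mm high, standing to the right of the press; origin at the centre of its underside
- tweezers: bystander: steel forceps 115 mm long, 9 mm high, lying on the bench; origin under their middle, long axis y
- jar: bystander: jar with red lid, 69 mm across, 127 mm high, behind the press; origin at the centre of its underside
Not all that is in view belongs to the job. Leave any black or purple look-alike of the vial_blue alone.

How it is judged:
By the outcome, as a careful person would: the job done as asked, in the order asked, and still so for the second after the job is handed in, with the robot touching nothing.
It also fails if it takes over 51 s, if anything falls off the work surface, if the arm or the gripper's body presses on something with over 40 N, if the wrist force passes 120 N, or if a joint passes its speed limit or range.

## Working session

There is one attempt and no reset: what is moved stays moved. The work goes in short steps, Python scripts to look and compute and a shell command to move; the robot and the scene stay as the last step left them, time stands still between calls to the robot, and variables do not carry over. Pictures are saved under pics/ and viewed, and the job is handed in when it is done.

```bash
mkdir -p pics; ls; cat > h.py <<'E'
import numpy as np,cv2
from station import bot
def grab(n):
    p,d=bot.read_camera(n); np.savez(f'/tmp/{n}.npz',p=p,d=d); return p,d
def load(n):
    z=np.load(f'/tmp/{n}.npz'); return z['p'],z['d']
def ray(n,u,v):
    c=bot.calibration(n); T=np.array(c['T'])
    d=np.array([(u-c['cx'])/c['fx'],-(v-c['cy'])/c['fy'],-1.0])
    return T[:3,3],T[:3,:3]@d
def plane(n,u,v,z):
    o,d=ray(n,u,v); return o+d*(z-o[2])/d[2]
def pt(n,u,v,dep):
    o,d=ray(n,u,v); return o+d*dep
def proj(n,P):
    c=bot.calibration(n); T=np.array(c['T']); q=T[:3,:3].T@(np.array(P)-T[:3,3])
    return c['fx']*q[0]/-q[2]+c['cx'], c['fy']*(-q[1])/-q[2]+c['cy']
E
python3 - <<'E'
from h import *
np.set_printoptions(precision=4,suppress=True)
print(bot.get_obs())
for n in ('side','top'):
    print(bot.calibration(n))
    p,d=grab(n); cv2.imwrite(f'pics/{n}0.png',p[:,:,::-1])
E
```

```text
pics
{'t': 0.0, 'q': array([ 1.2019,  0.4778,  0.0224,  1.5565, -0.0115,  1.1093, -0.0831]), 'joint_vel': array([ 0.0001,  0.0006, -0.0004,  0.0003, -0.0023, -0.0002, -0.0012]), 'joint_torque': array([ -0.    , -59.6458,   1.6077, -28.1195,   0.0124,   0.0091,
        -0.    ]), 'eef_pos': array([ 0.1739, -0.6516,  0.2303]), 'tool_rot': array([ 0.5602,  0.4311,  0.5613, -0.4304]), 'contact_force': array([-0.4888, -0.2535,  0.0522]), 'torque': array([-0.054 , -0.0075,  0.0116]), 'gripper_width': 0.9962659100394486}
{'fx': 446.39593166385595, 'fy': 446.39593166385595, 'cx': 321.5272857662718, 'cy': 198.6483179060888, 'T': array([[-0.3192,  0.3982, -0.86  , -0.4637],
       [-0.9476, -0.1186,  0.2968,  0.5267],
       [ 0.0162,  0.9096,  0.4152,  0.6387],
       [ 0.    ,  0.    ,  0.    ,  1.    ]])}
{'fx': 517.2567022473598, 'fy': 517.2567022473598, 'cx': 325.0837682249898, 'cy': 204.4050456494872, 'T': array([[ 0.0195,  0.9968, -0.0778,  0.457 ],
       [-0.9998,  0.0195, -0.0007,  0.1713],
       [ 0.0009,  0.0778,  0.997 ,  1.5793],
       [ 0.    ,  0.    ,  0.    ,  1.    ]])}
```

View pics/side0.png

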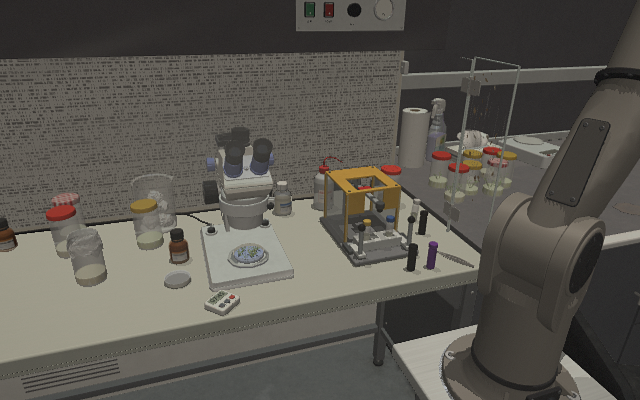

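View pics/top0.png

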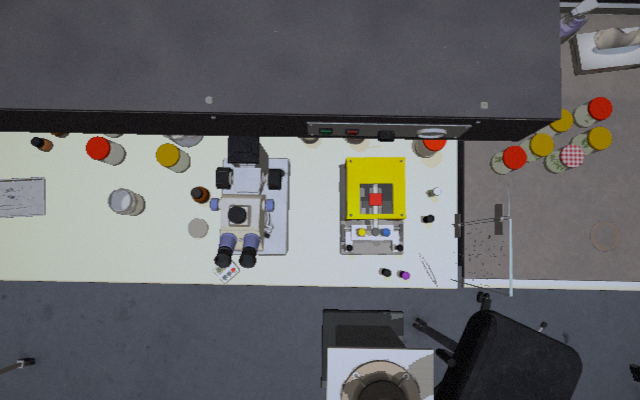

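The side view shows the press around (365,220). In the top view it spans (340-407, 157-253), with a yellow cap at (361,232) and a blue cap at (384,233). I'll enlarge both views to confirm.

```bash
python3 - <<'E'
from h import *
p,d=load('top'); c=p[145:290,325:445,::-1]; cv2.imwrite('pics/topc.png',cv2.resize(c,None,fx=4,fy=4,interpolation=cv2.INTER_CUBIC))
p,d=load('side'); c=p[155:285,315:485,::-1]; cv2.imwrite('pics/sidec.png',cv2.resize(c,None,fx=4.5,fy=4.5,interpolation=cv2.INTER_CUBIC))
E
```

```text
(no output)
```

View pics/topc.png

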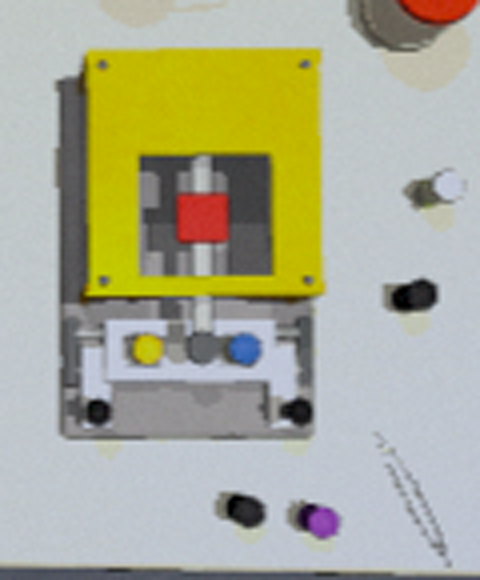

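View pics/sidec.png

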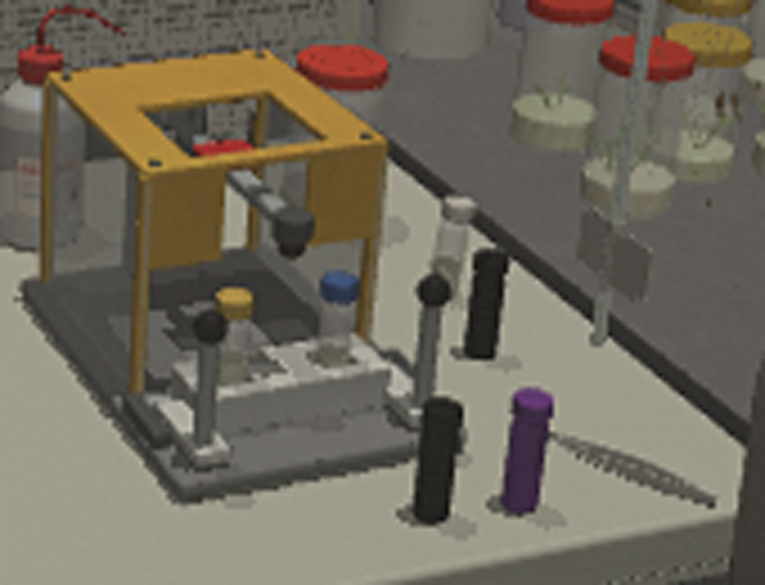

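Candidates for the blue-capped vial, in top-view pixels: 
- the blue cap in the right carriage pocket (386,232)
- black look-alikes at (428,218) and (386,271)
- the purple look-alike at (405,274)

Only the one at (386,232) has a blue cap and stands in a pocket, and the crops confirm it. It is in the right pocket, so the right post (ball at about (399,248)) has to be pushed on its outer side towards +y. Next I'll measure.

```bash
python3 - <<'E'
from h import *
np.set_printoptions(precision=4,suppress=True)
p,d=load('top'); hsv=cv2.cvtColor(p,cv2.COLOR_RGB2HSV)
def cen(m,lo,hi):
    mm=np.zeros_like(m); mm[lo[1]:hi[1],lo[0]:hi[0]]=m[lo[1]:hi[1],lo[0]:hi[0]]
    n,l,s,c=cv2.connectedComponentsWithStats(mm.astype(np.uint8))
    i=1+np.argmax(s[1:,4]); return c[i],s[i],l==i
H,S,V=[hsv[...,i].astype(int) for i in range(3)]
Y=(H>20)&(H<35)&(S>150)
B=(H>95)&(H<125)&(S>80); R=((H<8)|(H>172))&(S>150); P=(H>125)&(H<160)&(S>70); K=(V<55)
for nm,m,lo,hi,z in [('guard',Y,(335,150),(412,225),.165),('red',R,(360,185),(385,212),.147),('blue',B,(375,222),(395,245),.077+.018),('yel',Y,(350,222),(375,245),.095),
  ('purple',P,(395,262),(415,285),.072),('ballL',K,(343,240),(356,252),.103),('ballR',K,(392,240),(406,252),.103),('blk1',K,(378,262),(395,280),.072),('blk2',K,(418,208),(438,226),.072)]:
    c,s,l=cen(m,lo,hi); dd=d[l]; print(nm,c,s,'plane',plane('top',*c,z),'medz',np.median(dd[dd>0]) , pt('top',*c,np.median(dd[dd>0])))
    if nm=='guard':
        cs,_=cv2.findContours(l.astype(np.uint8),cv2.RETR_CCOMP,cv2.CHAIN_APPROX_NONE)
        for k in cs:
            if len(k)>40:
                r=cv2.minAreaRect(k); print('rect',r); 
                for q in cv2.boxPoints(r): print(plane('top',*q,.165))
# side view
p,d=load('side'); hsv=cv2.cvtColor(p,cv2.COLOR_RGB2HSV);H,S,V=[hsv[...,i].astype(int) for i in range(3)]
B=(H>95)&(H<125)&(S>80);R=((H<8)|(H>172))&(S>150); P=(H>125)&(H<160)&(S>60); K=(V<50)
for nm,m,lo,hi in [('blue',B,(380,210),(400,225)),('red',R,(350,180),(375,195)),('ballR',K,(405,212),(417,225)),('ballL',K,(355,220),(368,233))]:
    c,s,l=cen(m,lo,hi); dd=d[l]; print(nm,c,s,pt('side',*c,np.median(dd[dd>0])))
E
```

```text
guard [375.4317 183.5105] [ 345  157   61   63 2576] plane [0.6278 0.0349 0.165 ] medz 1.422165 [0.6277 0.035  0.166 ]
rect ((375.0, 188.0), (62.0, 60.0), 90.0)
[0.6998 0.1198 0.165 ]
[ 0.7031 -0.0459  0.165 ]
[ 0.5317 -0.0472  0.165 ]
[0.5285 0.117  0.165 ]
rect ((375.5, 198.5), (35.0, 31.0), 0.0)
[0.5429 0.0816 0.165 ]
[0.6283 0.0829 0.165 ]
[ 0.6302 -0.0134  0.165 ]
[ 0.5447 -0.0142  0.165 ]
red [374.9595 199.1216] [369 193  13  13 148] plane [0.5863 0.0339 0.147 ] medz 1.4367601 [0.5862 0.034  0.1482]
blue [385.7755 231.8367] [382 228   8   8  49] plane [ 0.4975 -0.0032  0.095 ] medz 1.481853 [ 0.4974 -0.0031  0.096 ]
yel [361.1905 231.9286] [358 229   7   7  42] plane [0.4958 0.0673 0.095 ] medz 1.4813081 [0.4958 0.0674 0.0964]
purple [404.4677 274.7581] [400 271  10   9  62] plane [ 0.3751 -0.0612  0.072 ] medz 1.4962972 [ 0.3751 -0.0613  0.0719]
ballL [349.  247.5] [347 245   5   6  26] plane [0.4507 0.1019 0.103 ] medz 1.4619164 [0.4507 0.1023 0.1124]
ballR [399.0571 247.3429] [395 245   8   6  35] plane [ 0.4539 -0.0405  0.103 ] medz 1.4642285 [ 0.4539 -0.0394  0.1102]
blk1 [385.5745 272.0638] [382 269   8   7  47] plane [ 0.3818 -0.0065  0.072 ] medz 1.497498 [ 0.3818 -0.0066  0.0712]
blk2 [428.1    218.4833] [423 215  11   8  60] plane [ 0.5394 -0.1289  0.072 ] medz 1.5108657 [ 0.5395 -0.1293  0.0701]
blue [390.1667 218.4048] [387 216   8   6  42] [0.4908 0.0007 0.0938]
red [363.8333 187.2   ] [358 186  13   4  30] [0.5914 0.0373 0.1484]
ballR [411.1053 219.3421] [408 216   7   7  38] [ 0.447  -0.0372  0.1068]
ballL [361.1   227.325] [358 224   7   7  40] [0.4435 0.1068 0.1074]
```

```bash
python3 - <<'E'
from h import *
p,d=load('top'); c=p[150:320,430:560,::-1]; cv2.imwrite('pics/topp.png',cv2.resize(c,None,fx=3.5,fy=3.5,interpolation=cv2.INTER_CUBIC))
p,d=load('side'); c=p[40:250,380:540,::-1]; cv2.imwrite('pics/sidep.png',cv2.resize(c,None,fx=2.8,fy=2.8,interpolation=cv2.INTER_CUBIC))
E
```

```text
(no output)
```

View pics/topp.png

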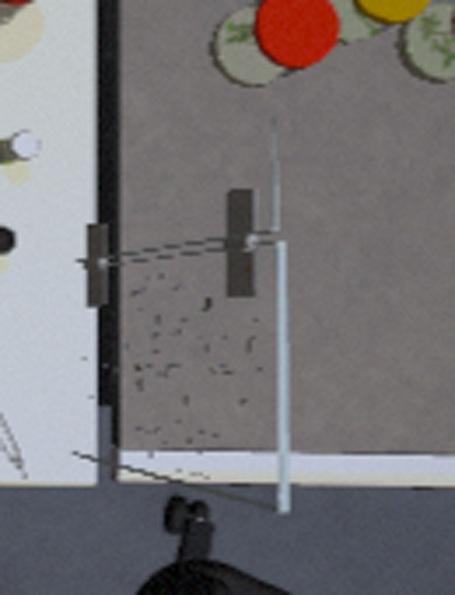

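View pics/sidep.png

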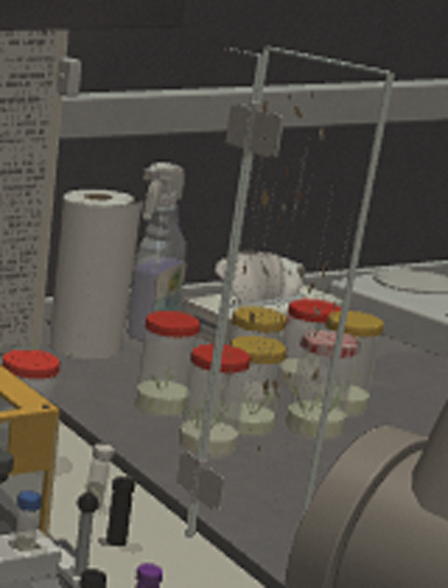

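```bash
python3 - <<'E'
from h import *
np.set_printoptions(precision=3,suppress=True)
def tri(a,b):
    o1,d1=ray('top',*a);o2,d2=ray('side',*b)
    A=np.stack([d1,-d2],1); s=np.linalg.lstsq(A,o2-o1,rcond=None)[0]
    return o1+d1*s[0],o2+d2*s[1]
print(tri((510.5,219),(474.6,57.9)),tri((511.5,295.5),(520,66.8)))
print(plane('top',453,224,0.0),plane('top',451.5,279.5,0.0))
p,d=load('top')
for u,v in [(511,240),(511,260),(511,285),(500,220),(458,226)]: print(u,v,pt('top',u,v,np.median(d[v-1:v+2,u-1:u+2])))
# look at depth tall things with x<.75,y -.4...0.5
vv,uu=np.nonzero(d>0); P=np.array([pt('top',u,v,d[v,u]) for u,v in zip(uu,vv)])
m=(P[:,2]>.12)&(P[:,0]<.66)&(P[:,0]>.2)
for y0 in np.arange(-.6,.5,.05):
    k=m&(P[:,1]>y0)&(P[:,1]<=y0+.05)
    if k.any(): print('%.2f'%y0,k.sum(),'z',P[k,2].max(),'x',P[k,0].min(),P[k,0].max())
def rep():
    pass
from scipy.spatial.transform import Rotation as R
o=bot.get_obs();q=o['tool_rot'];print(R.from_quat([q[1],q[2],q[3],q[0]]).as_matrix())
E
```

```text
(array([ 0.518, -0.215,  0.502]), array([ 0.52 , -0.213,  0.501])) (array([ 0.36 , -0.216,  0.501]), array([ 0.36 , -0.216,  0.501]))
[ 0.528 -0.219  0.   ] [ 0.36  -0.215  0.   ]
511 240 [ 0.474 -0.214  0.506]
511 260 [ 0.433 -0.214  0.506]
511 285 [ 0.382 -0.214  0.505]
500 220 [ 0.519 -0.212  0.446]
458 226 [ 0.519 -0.213  0.083]Traceback (most recent call last):
  File "<stdin>", line 12, in <module>
  File "h.py", line 14, in pt
    o,d=ray(n,u,v); return o+d*dep
        ~~~^^^^^^^
  File "h.py", line 8, in ray
    c=bot.calibration(n); T=np.array(c['T'])
ValueError: time passes only in moves, steps and waits
```

Measurements: 
- Press yaw is about +1.3°. 
- The lever and window centre is at about (.586,.034). 
- Right post is at (.454,-.040). 
- The glass pane is at y=-.215, x .36–.52, up to z .505, so I'll pass over it. 

First I'll shut the fingers and rise.

```bash
python3 -m jog '-40 0 0 0 0 0 0; -40 0 0 0 0 0 0; -40 0 0 0 0 0 0; -40 0 0 0 0 0 0; -40 0 0 0 0 0 0' 30
```

```text
t: 0.6
eef_pos: [0.1739, -0.6518, 0.4325]
tool_rot: [0.561, 0.431, 0.561, -0.431]
contact_force: [0.3, -0.6, -0.6]
gripper_width: 0.148
```

```bash
cat >> h.py <<'E'
from scipy.spatial.transform import Rotation as Ro
def cur():
    o=bot.get_obs(); q=o['tool_rot']; return np.array(o['eef_pos']),Ro.from_quat([q[1],q[2],q[3],q[0]])
def sim(s,p,R):
    for r in s.split(';'):
        v=[float(x) for x in r.split()]
        p=p+R.apply(np.array(v[:3])/1000); R=R*Ro.from_rotvec(np.radians(6)*np.array(v[3:6]))
        print(np.round(p,3),'tool z az %.1f'%np.degrees(np.arctan2(R.as_matrix()[1,2],R.as_matrix()[0,2])))
    return p,R
E
python3 -m jog '-50 0 0 0 0 0 0; -50 0 0 0 0 0 0; -50 0 0 0 0 0 0;0 0 0 0 0 0 0'; python3 - <<'E'
from h import *
p,R=cur()
for i in range(3): p,R=sim('0 42 -20 -0.9 0 0 0;'*4+'0 42 -20 -0.9 0 0 0',p,R)
E
```

```text
t: 1.0
eef_pos: [0.1741, -0.6528, 0.5893]
tool_rot: [0.564, 0.428, 0.557, -0.433]
contact_force: [-0.3, -0.0, 0.4]
gripper_width: 0.006
[ 0.21  -0.623  0.589] tool z az -69.7
[ 0.242 -0.589  0.589] tool z az -64.3
[ 0.271 -0.553  0.588] tool z az -58.9
[ 0.297 -0.514  0.588] tool z az -53.5
[ 0.319 -0.473  0.588] tool z az -48.1
[ 0.336 -0.43   0.587] tool z az -42.7
[ 0.35  -0.386  0.587] tool z az -37.3
[ 0.36  -0.34   0.586] tool z az -31.9
[ 0.365 -0.294  0.586] tool z az -26.5
[ 0.366 -0.248  0.585] tool z az -21.1
[ 0.362 -0.201  0.585] tool z az -15.7
[ 0.354 -0.155  0.584] tool z az -10.3
[ 0.342 -0.11   0.584] tool z az -4.9
[ 0.326 -0.067  0.583] tool z az 0.5
[ 0.305 -0.025  0.582] tool z az 5.9
```

```bash
python3 -m jog '0 42 -20 -0.9 0 0 0;0 42 -20 -0.9 0 0 0;0 42 -20 -0.9 0 0 0;0 42 -20 -0.9 0 0 0;0 42 -20 -0.9 0 0 0'; python3 - <<'E'
from h import *
p,R=cur()
p,R=sim('0 40 -5 -0.9 0 0 0;'*4+'0 40 -5 -0.9 0 0 0',p,R)
p,R=sim('0 40 0 -0.7 0 0 0;'*3+'0 40 0 -0.7 0 0 0',p,R)
E
```

```text
t: 1.5
eef_pos: [0.3198, -0.4707, 0.5804]
tool_rot: [0.646, 0.287, 0.647, -0.286]
contact_force: [0.2, -1.0, 1.2]
gripper_width: 0.005
[ 0.346 -0.44   0.58 ] tool z az -42.4
[ 0.369 -0.407  0.58 ] tool z az -37.0
[ 0.389 -0.372  0.58 ] tool z az -31.6
[ 0.406 -0.336  0.58 ] tool z az -26.2
[ 0.419 -0.297  0.58 ] tool z az -20.8
[ 0.433 -0.26   0.58 ] tool z az -16.6
[ 0.445 -0.222  0.581] tool z az -12.4
[ 0.453 -0.183  0.581] tool z az -8.2
[ 0.459 -0.143  0.581] tool z az -4.0
```

```bash
python3 -m jog '0 40 -5 -0.9 0 0 0;0 40 -5 -0.9 0 0 0;0 40 -5 -0.9 0 0 0;0 40 -5 -0.9 0 0 0;0 40 -5 -0.9 0 0 0';  python3 -m jog '-5 40 0 -0.7 0 0 0;0 40 0 -0.7 0 0 0;0 40 0 -0.7 0 0 0;0 40 0 -0.7 0 0 0; 0 0 0 0 0 0 0'; python3 - <<'E'
from h import *
p,R=cur()
print(R.as_matrix().round(4), bot.get_obs()['q'])
E
```

```text
t: 2.0
eef_pos: [0.4195, -0.2981, 0.5806]
tool_rot: [0.695, 0.128, 0.696, -0.128]
contact_force: [0.6, -0.5, 0.1]
gripper_width: -0.0
t: 2.5
eef_pos: [0.4601, -0.1391, 0.5866]
tool_rot: [0.707, 0.023, 0.706, -0.022]
contact_force: [0.0, -0.2, -0.2]
gripper_width: 0.001
[[ 9.000e-04  6.230e-02  9.981e-01]
 [ 1.400e-03  9.981e-01 -6.230e-02]
 [-1.000e+00  1.400e-03  8.000e-04]] [ 0.59159484  0.04846697 -0.44875536  1.3439368   0.01984386  1.75326433
  0.0845849 ]
```

```bash
python3 -m jog '0 30 -5 -0.8 0 0 0; 20 30 -8 0 0 0 0; 50 0 0 0 0 0 0; 50 0 0 0 0 0 0; 50 0 0 0 0 0 0';  python3 -m jog '50 0 0 0 0 0 0; 40 0 0 0 0 0 0; 0 0 0 0 0 0 0'; python3 - <<'E'
from h import *
p,R=cur()
print(R.as_matrix().round(4), bot.get_obs()['q'])
for n in ('side','top'):
    p,d=grab(n); cv2.imwrite(f'pics/{n}1.png',p[:,:,::-1])
E
```

```text
t: 3.0
eef_pos: [0.4478, -0.0858, 0.4145]
tool_rot: [0.707, -0.003, 0.707, 0.003]
contact_force: [0.6, 0.1, -1.2]
gripper_width: -0.001
t: 3.3
eef_pos: [0.4445, -0.0858, 0.3212]
tool_rot: [0.703, -0.002, 0.711, 0.004]
contact_force: [0.1, -1.1, 1.2]
gripper_width: -0.001
[[-0.0106 -0.0085  0.9999]
 [ 0.0018  1.      0.0085]
 [-0.9999  0.0019 -0.0106]] [ 0.55045309  0.06047212 -0.51267417  1.90632721  0.03042063  1.19335176
  0.0355387 ]
```

View pics/side1.png

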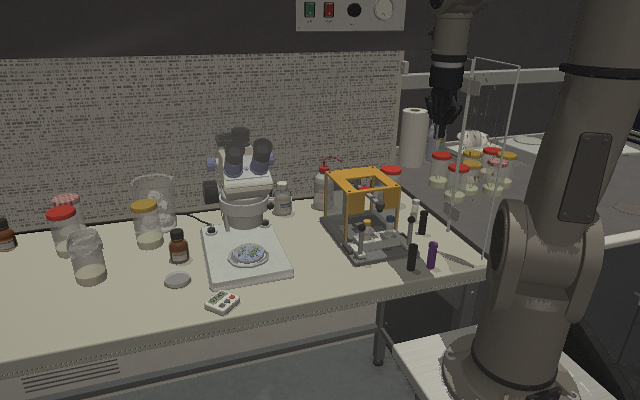

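View pics/top1.png

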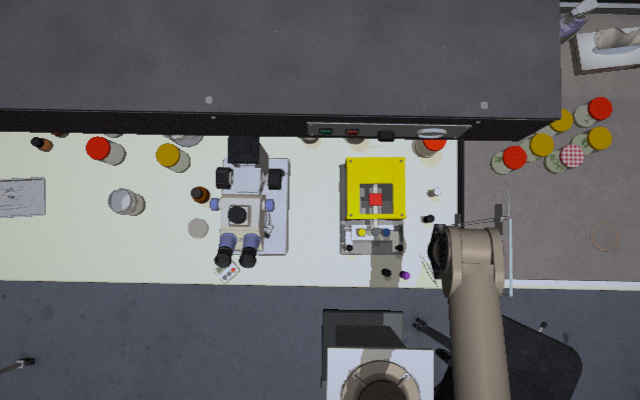

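```bash
python3 - <<'E'
from h import *
np.set_printoptions(precision=3,suppress=True)
p,d=load('top')
for u,v in [(438,250),(455,250),(475,240),(475,260),(495,250),(500,235),(502,280),(475,300),(455,290),(480,340),(480,390)]:
    print(u,v,pt('top',u,v,d[v,u]))
c=bot.calibration('top'); T=np.array(c['T'])
vv,uu=np.nonzero(d>0); D=d[vv,uu]
P=np.stack([(uu-c['cx'])/c['fx']*D,-(vv-c['cy'])/c['fy']*D,-D],1)@T[:3,:3].T+T[:3,3]
m=(uu>425)&(vv>215)&(P[:,2]>.4)&(P[:,1]<-.1)
for x0 in np.arange(-.1,.6,.05):
    k=m&(P[:,0]>x0)&(P[:,0]<=x0+.05)
    if k.any(): print('x %.2f'%x0,'y',P[k,1].min(),P[k,1].max(),'z',P[k,2].min(),P[k,2].max())
E
```

```text
438 250 [ 0.451 -0.051  0.563]
455 250 [ 0.453 -0.049  0.703]
475 240 [ 0.47  -0.087  0.689]
475 260 [ 0.436 -0.086  0.691]
495 250 [ 0.454 -0.118  0.699]
500 235 [ 0.48  -0.131  0.684]
502 280 [ 0.404 -0.125  0.712]
475 300 [ 0.373 -0.074  0.732]
455 290 [ 0.385 -0.05   0.7  ]
480 340 [ 0.313 -0.076  0.753]
480 390 [0.457 0.171 1.579]
x 0.20 y -0.12231299132595055 -0.10021195553783105 z 0.7523303318835379 0.7815884496755865
x 0.25 y -0.12299304907050382 -0.10001587462934394 z 0.7358989225906665 0.7768829685011915
x 0.30 y -0.12456919373564443 -0.10004604041933776 z 0.7123184950028468 0.7569809184475935
x 0.35 y -0.21729156118460827 -0.10006279979810337 z 0.456590024418593 0.7361765371849049
x 0.40 y -0.21773400842369808 -0.1000721078088713 z 0.47644236171173215 0.7179796236487133
x 0.45 y -0.21875621825470284 -0.10000398653807732 z 0.42674523967442535 0.7034009940495859
x 0.50 y -0.21890399798923263 -0.20828936572525877 z 0.4046915241583302 0.5097587479101751
```

```bash
python3 -m jog '40 0 8 0 0 0 0; 50 3 0 0 0 0 0; 50 0 0 0 0 0 0; 45 0 0 0 0 0 0; 0 0 0 0 0 0 0'; python3 - <<'E'
from h import *
p,R=cur()
print(p,R.as_matrix().round(4), bot.get_obs()['q'])
p,d=load('top'); c=bot.calibration('top'); T=np.array(c['T'])
vv,uu=np.nonzero(d>0); D=d[vv,uu]
P=np.stack([(uu-c['cx'])/c['fx']*D,-(vv-c['cy'])/c['fy']*D,-D],1)@T[:3,:3].T+T[:3,3]
k=(uu>340)&(uu<410)&(vv<160)&(P[:,2]>.3)
for x0 in np.arange(.55,.8,.02):
    kk=k&(P[:,0]>x0)&(P[:,0]<=x0+.02)
    if kk.any(): print('%.2f'%x0,kk.sum(),P[kk,2].min(),P[kk,2].max())
E
```

```text
t: 3.9
eef_pos: [0.4548, -0.0825, 0.1391]
tool_rot: [0.705, -0.003, 0.709, 0.004]
contact_force: [-0.5, -0.2, 1.1]
gripper_width: 0.003
[ 0.45484627 -0.08250626  0.13908481] [[-0.0059 -0.009   0.9999]
 [ 0.0012  1.      0.009 ]
 [-1.      0.0013 -0.0059]] [ 0.47914456  0.29692251 -0.50125283  2.10574271  0.19757606  0.78951272
 -0.13540498]
0.65 181 0.5921109048645143 0.6262433136026011
0.67 1857 0.503517846612658 0.7119004842560279
0.69 787 0.7032796937292731 0.7135475068384481
0.71 774 0.7030169959157453 0.7122574565979862
0.73 785 0.7034295844245605 0.7127739644964802
0.75 781 0.7027903735739773 0.7136601182259642
0.77 778 0.7031786249564499 0.7128304828805858
0.79 772 0.7029071204075087 0.712455103592408
```

```bash
python3 -m jog '25 0 0 0 0 0 0; 25 0 0 0 0 0 0;0 5 0 0 0 0 0; 0 0 0 0 0 0 0'; python3 - <<'E'
from h import *
p,R=cur()
print(p,R.as_matrix()[:,0])
p,d=grab('side'); c=p[155:285,315:485,::-1]; cv2.imwrite('pics/s2.png',cv2.resize(c,None,fx=4.5,fy=4.5,interpolation=cv2.INTER_CUBIC))
E
```

```text
t: 4.3
eef_pos: [0.4588, -0.0768, 0.0942]
tool_rot: [0.708, -0.004, 0.706, 0.003]
contact_force: [-0.3, 0.5, 0.1]
gripper_width: 0.002
[ 0.45881733 -0.07684138  0.09420405] [ 3.84433746e-03 -4.85913917e-04 -9.99992492e-01]
```

View pics/s2.png

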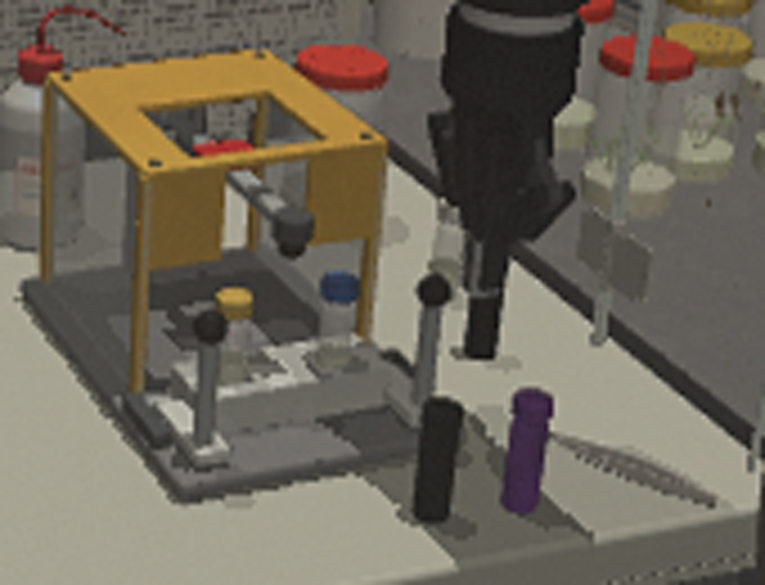

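```bash
python3 - <<'E'
from h import *
p,d=load('side'); c=bot.calibration('side'); T=np.array(c['T'])
vv,uu=np.nonzero(d>0); D=d[vv,uu]
P=np.stack([(uu-c['cx'])/c['fx']*D,-(vv-c['cy'])/c['fy']*D,-D],1)@T[:3,:3].T+T[:3,3]
dark=p[vv,uu].max(1)<70
for z0 in np.arange(.09,.3,.015):
    k=dark&(P[:,2]>z0)&(P[:,2]<=z0+.015)&(abs(P[:,1]+.077)<.07)&(abs(P[:,0]-.455)<.09)
    if k.any(): print('%.3f'%z0,k.sum(),'x',np.percentile(P[k,0],[2,98]).round(3),'y',np.percentile(P[k,1],[2,98]).round(3))
E
```

```text
0.090 37 x [0.443 0.491] y [-0.084 -0.01 ]
0.105 64 x [0.442 0.461] y [-0.082 -0.03 ]
0.120 44 x [0.444 0.465] y [-0.083 -0.063]
0.135 74 x [0.424 0.483] y [-0.085 -0.062]
0.150 118 x [0.411 0.5  ] y [-0.088 -0.059]
0.165 150 x [0.399 0.514] y [-0.087 -0.058]
0.180 178 x [0.397 0.513] y [-0.087 -0.057]
0.195 138 x [0.413 0.491] y [-0.083 -0.057]
0.210 81 x [0.418 0.455] y [-0.088 -0.043]
0.225 158 x [0.419 0.468] y [-0.098 -0.039]
0.240 171 x [0.42  0.467] y [-0.097 -0.038]
0.255 205 x [0.42  0.473] y [-0.103 -0.038]
0.270 43 x [0.419 0.469] y [-0.093 -0.04 ]
0.285 173 x [0.417 0.472] y [-0.103 -0.037]
```

```bash
python3 -m jog '3 0 -11 0 0 0 0; 0 6 0 0 0 0 0; 0 5 0 0 0 0 0; 0 0 0 0 0 0 0'; python3 -m jog '0 5 0 0 0 0 0; 0 5 0 0 0 0 0; 0 5 0 0 0 0 0; 0 0 0 0 0 0 0';
```

```text
t: 4.75
eef_pos: [0.4455, -0.0654, 0.0889]
tool_rot: [0.707, -0.004, 0.707, 0.004]
contact_force: [-0.0, 0.2, -0.8]
gripper_width: -0.001
t: 5.15
eef_pos: [0.4451, -0.0504, 0.0884]
tool_rot: [0.707, -0.004, 0.707, 0.004]
contact_force: [-0.9, -0.5, 0.4]
gripper_width: 0.001
```

```bash
python3 -m jog '0 5 0 0 0 0 0; 0 5 0 0 0 0 0; 0 5 0 0 0 0 0; 0 0 0 0 0 0 0'; python3 - <<'E'
from h import *
p,R=cur();print(p)
p,d=grab('side'); c=p[155:285,315:485,::-1]; cv2.imwrite('pics/s3.png',cv2.resize(c,None,fx=4.5,fy=4.5,interpolation=cv2.INTER_CUBIC))
E
```

```text
t: 5.55
eef_pos: [0.4448, -0.0353, 0.0884]
tool_rot: [0.707, -0.004, 0.707, 0.004]
contact_force: [-0.3, -0.1, -0.2]
gripper_width: 0.007
[ 0.44484152 -0.03527082  0.08838212]
```

View pics/s3.png

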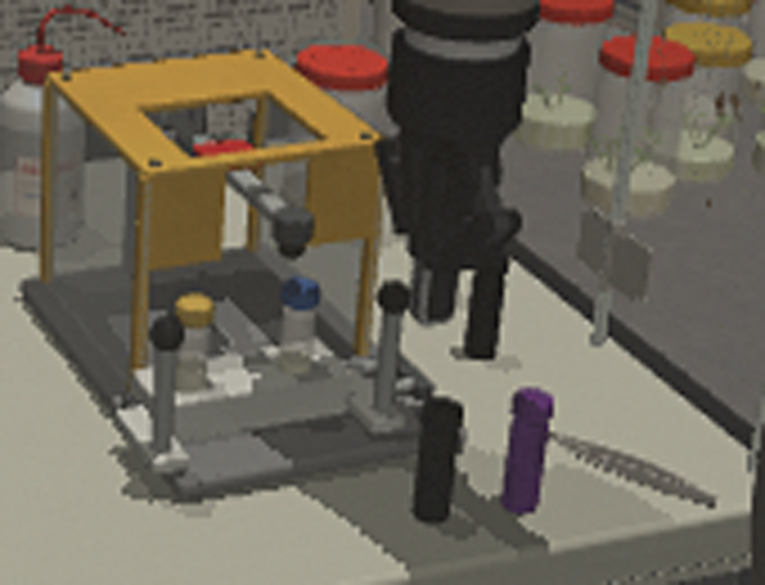

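The side crop shows the carriage moving: the right ball is now at crop (395,297) and the blue cap at (300,290), close to the foot. I'll continue in small steps until the stop registers.

```bash
python3 -m jog '0 4 0 0 0 0 0; 0 3 0 0 0 0 0; 0 0 0 0 0 0 0'; python3 -m jog '0 2 0 0 0 0 0; 0 0 0 0 0 0 0';python3 -m jog '0 2 0 0 0 0 0; 0 0 0 0 0 0 0'
```

```text
t: 5.9
eef_pos: [0.4447, -0.0289, 0.0884]
tool_rot: [0.707, -0.003, 0.707, 0.004]
contact_force: [-1.4, -0.2, -0.3]
gripper_width: -0.001
t: 6.1
eef_pos: [0.4448, -0.0272, 0.0884]
tool_rot: [0.707, -0.003, 0.707, 0.003]
contact_force: [-0.7, 0.5, -0.5]
gripper_width: 0.0
t: 6.3
eef_pos: [0.4447, -0.026, 0.0884]
tool_rot: [0.707, -0.003, 0.707, 0.003]
contact_force: [-1.2, -4.5, -0.3]
gripper_width: 0.001
```

```bash
python3 -m jog '0 2 0 0 0 0 0; 0 0 0 0 0 0 0';python3 - <<'E'
from h import *
print(bot.get_obs()['contact_force'])
E
```

```text
t: 6.5
eef_pos: [0.4446, -0.0257, 0.0884]
tool_rot: [0.707, -0.004, 0.707, 0.002]
contact_force: [0.1, -9.7, 1.2]
gripper_width: -0.001
[ 0.05449034 -9.71847922  1.21393486]
```

The stop is reached: the force rises to about 10 N with no further motion. I'll back off, rise and verify.

```bash
python3 -m jog '0 -15 0 0 0 0 0; 0 -20 0 0 0 0 0; -40 0 -5 0 0 0 0; -50 0 0 0 0 0 0; -10 0 0 0 0 0 0'; python3 - <<'E'
from h import *
p,R=cur();print(p)
p,d=grab('side'); c=p[155:285,315:485,::-1]; cv2.imwrite('pics/s4.png',cv2.resize(c,None,fx=4.5,fy=4.5,interpolation=cv2.INTER_CUBIC))
p,d=grab('top'); c=p[145:290,325:445,::-1]; cv2.imwrite('pics/t4.png',cv2.resize(c,None,fx=4,fy=4,interpolation=cv2.INTER_CUBIC))
E
```

```text
t: 7.0
eef_pos: [0.4433, -0.0577, 0.193]
tool_rot: [0.71, -0.004, 0.704, 0.003]
contact_force: [0.9, -0.5, 0.3]
gripper_width: -0.004
[ 0.44327467 -0.05766093  0.19303051]
```

View pics/s4.png

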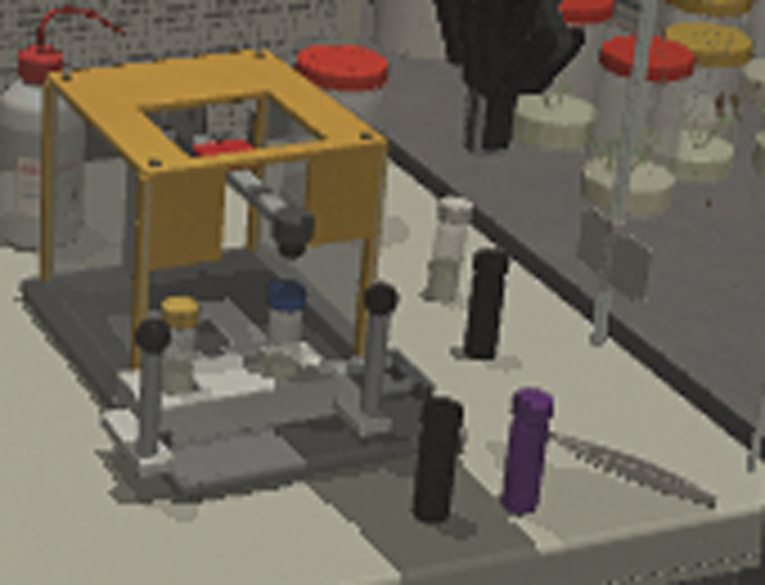

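View pics/t4.png

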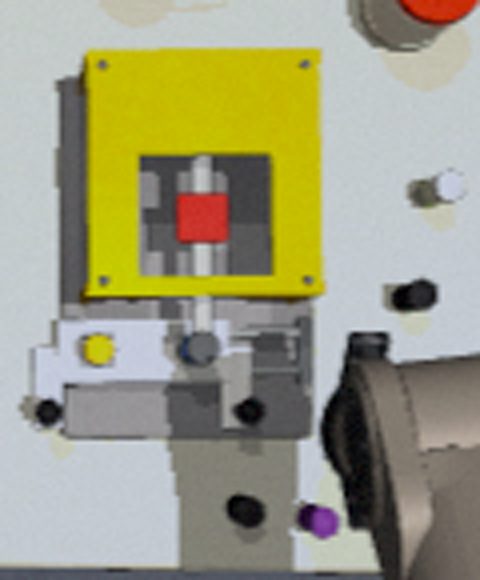

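The blue cap now sits under the foot at top crop (200,348). The yellow cap has moved left by 12 px (about 35 mm), and everything else is unmoved. Next I'll go over the window.

```bash
python3 -m jog '0 23 35 0 0 0 0; 0 23 35 0 0 0 0; 0 23 35 0 0 0 0; 0 22 35 0 0 0 0; 0 0 0 0 0 0 0'; python3 - <<'E'
from h import *
p,R=cur();print(p,R.as_matrix().round(3))
p,d=grab('side'); c=p[105:235,295:465,::-1]; cv2.imwrite('pics/s5.png',cv2.resize(c,None,fx=4.5,fy=4.5,interpolation=cv2.INTER_CUBIC))
E
```

```text
t: 7.6
eef_pos: [0.5818, 0.0389, 0.1863]
tool_rot: [0.707, -0.004, 0.707, 0.007]
contact_force: [-1.0, 0.2, 1.0]
gripper_width: 0.004
[0.58183532 0.03894095 0.1863071 ] [[-0.    -0.014  1.   ]
 [ 0.004  1.     0.014]
 [-1.     0.004  0.   ]]
```

View pics/s5.png

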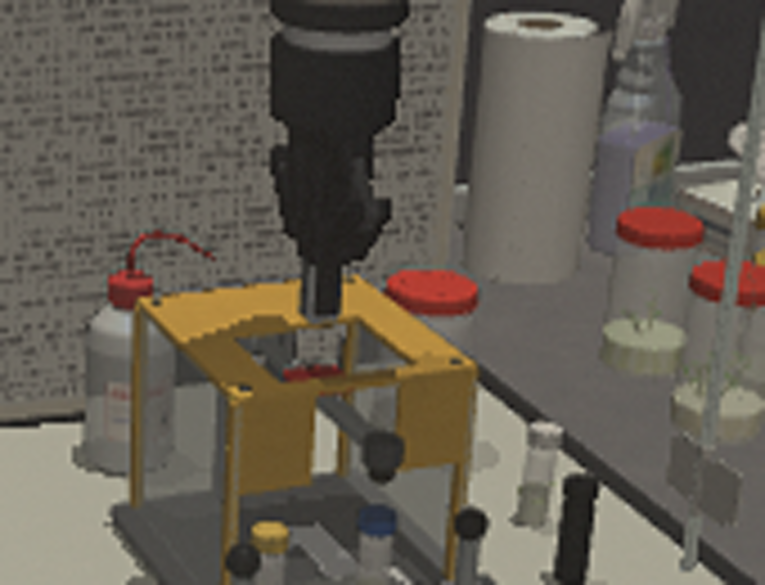

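The fingertips at crop (320,310) are over the window, with the red paddle straight below at (312,372). I'll descend.

```bash
python3 -m jog '0 -4 2 0 0 0 0; 15 0 0 0 0 0 0; 15 0 0 0 0 0 0; 0 0 0 0 0 0 0'; python3 -m jog '6 0 0 0 0 0 0; 4 0 0 0 0 0 0; 4 0 0 0 0 0 0; 0 0 0 0 0 0 0'
```

```text
t: 8.05
eef_pos: [0.5787, 0.0287, 0.1553]
tool_rot: [0.705, -0.003, 0.709, 0.003]
contact_force: [0.2, -0.6, -1.1]
gripper_width: 0.002
t: 8.45
eef_pos: [0.5811, 0.0299, 0.1442]
tool_rot: [0.707, -0.003, 0.707, 0.003]
contact_force: [-1.2, -0.0, 3.2]
gripper_width: -0.003
```

```bash
python3 -m jog '4 2 2 0 0 0 0; 3 0 0 0 0 0 0; 0 0 0 0 0 0 0'; python3 -m jog '3 0 0 0 0 0 0; 2 0 0 0 0 0 0; 0 0 0 0 0 0 0'
```

```text
t: 8.75
eef_pos: [0.5834, 0.0318, 0.1373]
tool_rot: [0.707, -0.003, 0.707, 0.003]
contact_force: [-0.3, -0.9, 3.3]
gripper_width: -0.002
t: 9.05
eef_pos: [0.5836, 0.0318, 0.1339]
tool_rot: [0.707, -0.004, 0.707, 0.003]
contact_force: [-6.3, -2.1, 15.3]
gripper_width: -0.003
```

```bash
python3 -m jog '1 0 0 0 0 0 0; 0 0 0 0 0 0 0'; python3 -m jog '1 0 0 0 0 0 0; 0 0 0 0 0 0 0'
```

```text
t: 9.25
eef_pos: [0.5837, 0.0319, 0.1336]
tool_rot: [0.708, -0.004, 0.707, 0.003]
contact_force: [-8.3, -3.6, 20.0]
gripper_width: 0.001
t: 9.45
eef_pos: [0.5838, 0.0319, 0.1333]
tool_rot: [0.708, -0.004, 0.707, 0.003]
contact_force: [-9.9, -3.0, 25.4]
gripper_width: -0.001
```

At the stop, 25 N. I'll hold for about two seconds in total and take a look meanwhile.

```bash
Z='0 0 0 0 0 0 0'; python3 -m jog '0 0 0 0 0 0 0;0 0 0 0 0 0 0;0 0 0 0 0 0 0;0 0 0 0 0 0 0;0 0 0 0 0 0 0'; python3 - <<'E'
from h import *
p,d=grab('side'); c=p[125:255,295:465,::-1]; cv2.imwrite('pics/s6.png',cv2.resize(c,None,fx=4.5,fy=4.5,interpolation=cv2.INTER_CUBIC))
E
python3 -m jog '0 0 0 0 0 0 0;0 0 0 0 0 0 0;0 0 0 0 0 0 0;0 0 0 0 0 0 0;0 0 0 0 0 0 0'; python3 -m jog '0 0 0 0 0 0 0;0 0 0 0 0 0 0;0 0 0 0 0 0 0;0 0 0 0 0 0 0;0 0 0 0 0 0 0'
```

```text
t: 9.95
eef_pos: [0.5838, 0.0319, 0.1334]
tool_rot: [0.708, -0.004, 0.707, 0.003]
contact_force: [-10.6, -3.5, 25.2]
gripper_width: -0.004
t: 10.5
eef_pos: [0.5838, 0.0319, 0.1334]
tool_rot: [0.708, -0.004, 0.707, 0.003]
contact_force: [-10.5, -2.7, 25.2]
gripper_width: -0.001
t: 11.0
eef_pos: [0.5838, 0.0319, 0.1334]
tool_rot: [0.708, -0.004, 0.707, 0.003]
contact_force: [-9.9, -3.4, 25.1]
gripper_width: 0.003
```

View pics/s6.png

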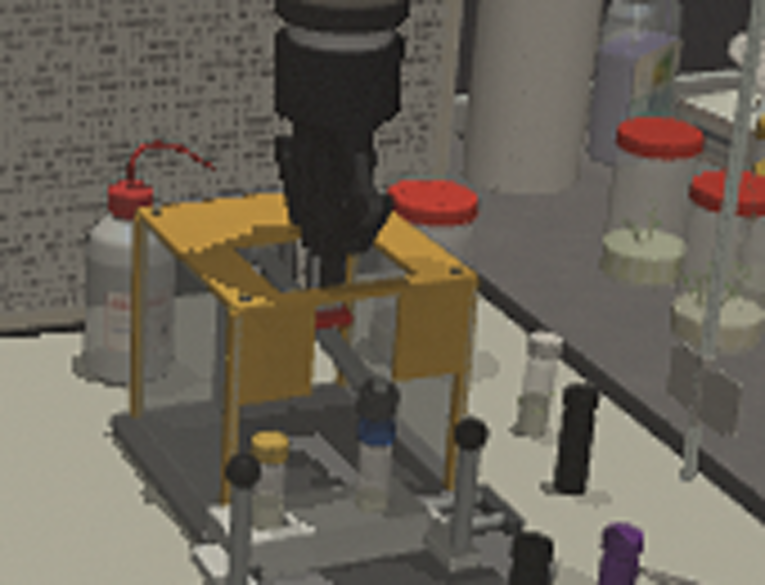

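The foot at crop (378,400) bears on the blue cap at (376,432). I'll hold 0.2 s more, then release gently and straight up.

```bash
python3 -m jog '0 0 0 0 0 0 0;0 0 0 0 0 0 0;-4 0 0 0 0 0 0;-4 0 0 0 0 0 0;-4 0 0 0 0 0 0'; python3 -m jog '-5 0 0 0 0 0 0;-8 0 0 0 0 0 0;-15 0 0 0 0 0 0;-20 0 0 0 0 0 0;0 0 0 0 0 0 0'
```

```text
t: 11.5
eef_pos: [0.5837, 0.0319, 0.1428]
tool_rot: [0.707, -0.003, 0.707, 0.003]
contact_force: [0.3, -1.6, 1.6]
gripper_width: -0.003
t: 12.0
eef_pos: [0.5851, 0.0327, 0.1937]
tool_rot: [0.709, -0.003, 0.705, 0.004]
contact_force: [0.5, 0.4, -0.4]
gripper_width: 0.003
```

Now retreat to the front and check.

```bash
python3 -m jog '0 0 -35 0 0 0 0;0 -10 -35 0 0 0 0;-5 -15 -35 0 0 0 0;-5 -15 -30 0 0 0 0;0 0 0 0 0 0 0';  python3 - <<'E'
from h import *
p,R=cur();print(p, bot.get_obs()['contact_force'])
p,d=grab('side'); c=p[135:265,305:475,::-1]; cv2.imwrite('pics/s7.png',cv2.resize(c,None,fx=4.5,fy=4.5,interpolation=cv2.INTER_CUBIC))
cv2.imwrite('pics/s7full.png',p[:,:,::-1])
p,d=grab('top'); cv2.imwrite('pics/t7.png',cv2.resize(p[140:300,200:480,::-1],None,fx=2.8,fy=2.8,interpolation=cv2.INTER_CUBIC))
E
```

```text
t: 12.5
eef_pos: [0.4449, -0.0116, 0.2002]
tool_rot: [0.706, -0.003, 0.708, 0.001]
contact_force: [0.2, 0.2, -0.5]
gripper_width: 0.0
[ 0.44493511 -0.01155037  0.20020715] [ 0.21494977  0.2250475  -0.46107198]
```

View pics/s7.png

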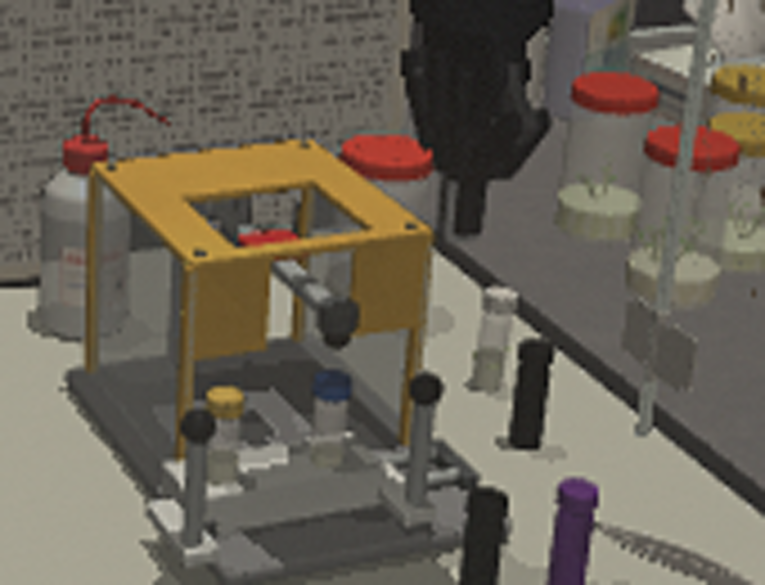

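View pics/t7.png

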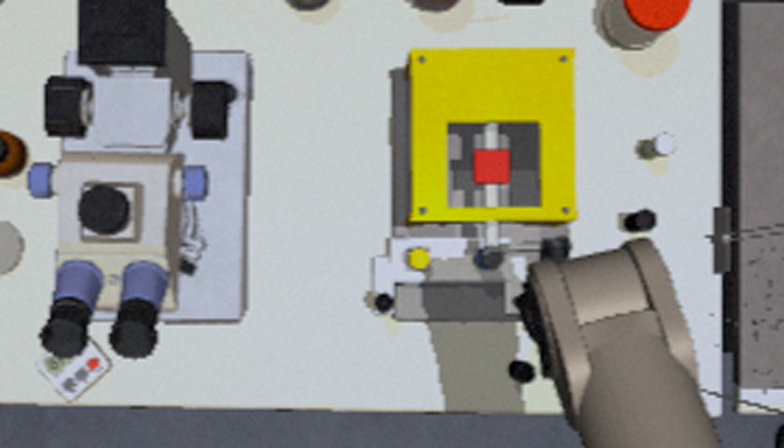

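The lever is up again, with the foot at crop (338,320) about 20 mm above the blue cap at (332,387). The carriage is still at its left stop, both vials are upright, and the robot is clear. Handing in.

```bash
python3 -c "
from station import bot
print(bot.hand_in())"
```

```text
the job is handed in; nothing more can be done
None
```

The job is done and handed in at about 12.6 s; the hand-in gives no verdict.

- **Carriage:** The blue-capped vial was in the right pocket. I pushed the right post towards +y, with the fingers on its ball, until the force rose to about 10 N and it stopped moving. The pictures showed the carriage about 35 mm over and the blue cap under the foot.
- **Press:** I reached through the window with shut fingers and pressed the red lever to its stop, 13–14 mm down. I held it at 15–25 N for a little over 2 s, and a picture taken during the hold showed the foot on the blue cap. I then let it rise.
- **Last checks:** The lever is up, the carriage is still at its stop and both vials are upright. The contact force was about zero, with the gripper clear of everything. The look-alikes, the timer and the rest of the bench looked unmoved.

While the lever was held down, the wrist also read a sideways force of about 10 N towards the robot. I took it as friction from the paddle's arc, and it vanished on release. No check failed. The only disagreement was up to about 7 mm between the two cameras' position estimates, partly because the side camera sees only the near faces.

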